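# Roll the conduit offcut up the gutter and shut the gate behind it

## Task

With the fingertips, push the short piece of grey conduit that lies at the low end of the sloped gutter all the way up, over the crest and into the pocket at the top, fully up against the end stop. Then push the sliding gate fully shut across the gutter behind it, by its upright tab, so that the conduit cannot roll back. Do not pick the conduit up or lift it off the gutter, and leave everything else on the table as it is.

Things in the scene. Friction and masses are not known exactly. Their poses are not given: they have to be found in the camera images.
- rest: the fixed conduit rest: a white sloped gutter on a plywood base 260 mm long. Origin at table height; x runs uphill along the gutter's middle line, y across it (to the robot's side, where the gate is), z up. All 'x, y, z' below are mm in this frame. The channel is 70 wide inside, its side walls 14 above the sloping floor
- low_lip (a point): upper inner edge of the lip that closes the gutter's low end, on the middle line: x -127, z 21. The lip runs back to x -140 and is open above. From z 10 at x -140 the floor rises at 10 degrees to the crest
- crest (a point): the crest at the top of the slope, on the middle line: x 45, z 43. Beyond it the floor drops 5 into a level pocket, z 38, that ends at the end stop; the pocket's side walls reach z 62. A conduit let go on the slope rolls back down to the lip; in the pocket it stays where it is left
- stop_face (a point): point on the face of the aluminium end stop, x 88, z 62; the stop is a plate 78 wide, 12 thick, up to z 78
- conduit_mid (a point): the middle (on the axis, half-way along) of the grey plastic conduit offcut, 48 mm in diameter, 60 mm long, 100 to 210 g. It lies across the gutter, so that it rolls along it, and starts against the low lip with its middle at x -112, z 39
- seat (a point): fixed point of the rest where the conduit's middle is when it lies in the pocket against the end stop: x 64, y 0, z 62; axes as the rest
- gate_tab (a point): centre of the outer face (looking along +y of the rest, away from the gutter) of the gate's upright aluminium tab, 36 wide along x, 8 thick, 42 tall (21 above and below), z 81. Push on this face along -y of the rest. It moves with the gate. A plywood guide block under the gate, up to z 44 (57 at two cheeks), ends 1 mm past this face when the gate is open
- gate (a joint): travel of the sliding gate in m along -y of the rest: 0 fully open, 0.074 fully shut. Its blade, 6 thick, 20 tall, at x 32, z 56, reaches 80 mm from the tab towards the gutter: clear of it when open, across it when shut, 5 mm behind a conduit that lies against the stop. It takes about 2 N, stays where left, and starts within 10 mm of open
- coupling: a short upright grey plastic conduit coupling, 33 mm across and 50 mm tall, standing just beyond the gutter; origin at the centre of its underside; a bystander, leave it alone
- junction_box: an open white plastic junction box 75 x 75 x 35 mm standing beyond the gutter; origin at the centre of its underside; a bystander
- screwdriver: a red-handled screwdriver 180 mm long, up to 26 mm thick, lying on the robot's side of the gutter near its lower end, along its own x axis; origin under its middle at table height; a bystander
- terminal: a white terminal block 22 x 60 x 25 mm lying off the upper end of the gutter; origin at the centre of its underside; a bystander
- lamp: a black lampholder with a white globe bulb, 60 mm across and 126 mm tall, standing to the left; origin at the centre of its underside; a bystander
- switch: a white surface light switch 82 x 82 x 32 mm, lying to the right on the robot's side; origin at the centre of its underside; a bystander
- conduit: the whole conduit offcut, origin at its middle, its y axis along the conduit; it turns about that axis as it rolls
Things that resemble listed ones, but are neither listed nor needed, are in the scene too. What is shaped like the conduit but blue or yellow is not meant.

How it is judged:
On the way:
1. the conduit lies in the pocket while the gate is still open (x of conduit_mid in the frame of rest above 0.057 m and z of conduit_mid in the frame of rest below 0.067 m and value of joint gate below 0.03 m), for 0.2 s.
At the end, for the whole second after the job is handed in: the conduit rests in the pocket with its middle within 3.5 mm of where it is against the end stop, at rest, and the gate is shut to within 8 mm of its full travel (x of conduit_mid in the frame of rest between 0.0605 and 0.068 m and y of conduit_mid in the frame of rest between -0.01 and 0.01 m and z of conduit_mid in the frame of rest between 0.057 and 0.066 m and value of joint gate above 0.066 m and linear speed of conduit below 0.02 m/s); the robot touches nothing.
It fails at once if the conduit is lifted clear of the gutter floor (more than about 10 mm) or taken out of the gutter ((x of conduit_mid in the frame of rest below -0.08 m and z of conduit_mid in the frame of rest above 0.056 m) or (x of conduit_mid in the frame of rest below -0.03 m and z of conduit_mid in the frame of rest above 0.065 m) or z of conduit_mid in the frame of rest above 0.078 m or y of conduit_mid in the frame of rest above 0.02 m or y of conduit_mid in the frame of rest below -0.02 m).
It fails at once if a bystander is moved more than 30 mm or knocked over (distance of any of coupling, junction_box, screwdriver, terminal, lamp, switch from where it was at the start of the episode above 0.03 m or angle between any of coupling, lamp's own z axis and vertical above 0.5 rad).
It also fails if it takes over 54 s, if anything falls off the work surface, if the arm or the gripper's body presses on something with over 40 N, if the wrist force passes 120 N, or if a joint passes its speed limit or range.

## Robot

A 7-joint arm with a two-finger parallel gripper is mounted at the origin on the work surface. World frame = base frame: x ahead of the robot, y to its left, z up, the work surface at z = 0. Lengths are in m, angles in rad, forces in N, time in s.
With the tool pointing down it reaches from about 0.35 to 0.9 m from the base axis. Payload 8.1 kg.
Tool frame: the origin (TCP) lies on the centre line of the jaws, within the pads' length; the fingertips stand arm.tip_extent ahead of it and the grasp point (between the pads) lies 3 mm ahead of it (arm.tip_extent is the distance from the TCP to the fingertips, in m); y points along the fingers, z is the direction in which the jaws open and shut, and the axes are right-handed (so a half turn about y gives the same grasp; the last joint's range is limited). The gripper opens to 92 mm and grips with 3 to 60 N. Pads are 19 mm wide; open, the fingers measure 130 mm over their backs; the gripper's body (75 mm by 190 mm) begins 47 mm behind the grasp point.
Start: joints at [1.078, 0.434, 0.025, 1.573, -0.012, 1.134, -0.075], TCP at [0.237, -0.578, 0.249] pointing down, gripper open.
Joint ranges: [-2.62, 2.62], [-0.44, 2.09], [-1.27, 1.32], [0.08, 2.57], [-1.32, 4.46], [0.12, 2], [-2.74, 2.74]. Speed limits (rad/s): [2.22, 2.22, 3.01, 3.01, 3.14, 3.14, 3.14].

## Interface

Orientations are given as a rotation vector (axis times angle).
In Python, from cell import observe, get_image, sign_off, boxes_of, place_of, arm gives the robot as it stands.
- The arm moves only by the tool arm_command, never from a script. Its argument "plan" is a list of rows, each a list of 2 entries, a list of its own where there are three numbers: the shift along the tool's x, y, z in m, then the turn, a rotation vector about the tool's x, y, z in degrees. In form: [[[tx, ty, tz], [ax, ay, az]], ...]. A call has 1 to 5 rows; each row is the pose to reach, as a shift and turn from the pose commanded when the call began, along the tool's axes at that moment; what a row does not reach only later rows make up. A row lasts 1/10 s, in which the tool goes at most 50 mm and 8.59 degrees, less where a joint would pass 70% of its speed; a pose out of reach is approached as far as the arm can. A call with a gripper value outside its range is refused whole. "fingers" is the closure, from -1 (fully open) to 1 (shut), set as the call begins (left out, the last holds). The fingers move at their own pace and stop on an object; "squeeze" is the grip in N (left out, the last holds). Time passes only in rows, so rows that repeat a pose let the fingers close. It gives the time, the measured TCP pose, the force and the opening at its end, in the units of the state.
- observe(): the state, without advancing time (a new reading comes with each control period).
- get_image(name): name is "scene" or "top" or "wrist"; returns a dict with "color" (480x640x3 uint8, red, green, blue), "camera_matrix" (3x3 intrinsics, pixels), "distortion" ([k1, k2, p1, p2, k3] as OpenCV has them; the pictures are not rectified), "world_to_cam" (4x4, takes a point from world to camera coordinates); the wrist camera has in their place "mount" (4x4, takes a point from camera to tool coordinates, whose origin is the TCP and whose axes are the tool frame's). Camera axes: x right, y up, looking along -z (the intrinsics and any distortion apply to the point x, -y, -z); pixel columns grow to the right and rows downward; lengths in m; the calibration is good to about 2 mm. A picture is of the moment at which its call begins: read the wrist's pose just before it. There is no depth.
- sign_off(): hands the job in, once; it reports no verdict.
Trained networks look in a picture, given as the dict that the camera call returned (one of the last four; its "shot" number tells which), for a name from the list of things; names that differ only in an ending like _2 or _b are one class to them, and where a whole thing is asked for, a point or a joint stands for the part that bears it (a point fixed in the world has none). Each returns a list of dicts, best first, with "confidence" (0 to 1); they miss things now and then, are a little off and sometimes report something else, mostly with a low value. They report only what shows in the picture. A call takes as long as a camera call. They do not tell look-alikes from the thing itself.
- boxes_of(picture, thing): "point" ([column, row] in pixels, amid what is visible of it).
- place_of(picture, thing): "point" ([column, row] in pixels: a listed point, or the origin of a listed thing).
The state is a dict: "clock": time; "joints": joint angles; "dq": joint speeds; "joint_efforts": joint torques, N m; "position": TCP position; "ee_rot": TCP orientation; "force": force on the tool from outside, world axes, zero at the start; "ft_torque": the same for the moment, N m; "width": opening from 0.0 (shut) to 1.0 (fully open).
Only numpy, scipy, OpenCV 4.12 (cv2) and the standard library are available. Lean on these libraries where they do the work, as an engineer would, in place of code of your own. Each camera call takes 0.05 s, during which the arm holds its last target.

## Working session

There is one attempt and no reset: what is moved stays moved. The work goes in short steps, Python scripts to look and compute and a tool call to move; the robot and the scene stay as the last step left them, time stands still between calls to the robot, and variables do not carry over. Pictures are saved under pics/ and viewed, and the job is handed in when it is done.

Besides the shell and the picture viewer there is one more tool, called after "Emit:" as name([rows], argument=value, ...), one row to a line, values as JSON. arm_command: Moves the arm, as the interface text tells. Its arguments: {"type":"object","properties":{"plan":{"type":"array","items":{"type":"array"}},"fingers":{"type":"number"},"squeeze":{"type":"number"}},"required":["plan"]}

```bash
ls; mkdir -p pics
cat > h.py <<'E'
import numpy as np, cv2
from scipy.spatial.transform import Rotation as R
from cell import observe,get_image,sign_off,boxes_of,place_of,arm
E
python3 - <<'E'
from h import *
s=observe();print(s); print(arm, getattr(arm,'tip_extent',None))
for n in ("scene","top"):
    im=get_image(n); cv2.imwrite(f"pics/{n}0.png",im["color"][:,:,::-1])
    print(n,im["camera_matrix"],im["distortion"],im["world_to_cam"])
    for t in ["rest","low_lip","crest","stop_face","conduit_mid","seat","gate_tab","coupling","junction_box","screwdriver","terminal","lamp","switch"]:
        try: print(t,[(np.round(d["point"]),round(d["confidence"],2)) for d in place_of(im,t)[:3]])
        except Exception as e: print(t,e)
E
```

```text
pics
{'clock': 0.0, 'joints': array([ 1.07838247,  0.43520984,  0.02495957,  1.57409421, -0.01155784,
        1.13400968, -0.07509073]), 'dq': array([-0.0002625 ,  0.00126852, -0.00108595, -0.00079557, -0.00133227,
        0.00105685,  0.00019226]), 'joint_efforts': array([-6.16654706e-04, -6.67851305e+01,  9.84556787e-01, -3.14456642e+01,
       -6.05618418e-02,  4.30347549e-02,  1.64897465e-04]), 'position': array([ 0.23727221, -0.57769133,  0.24795409]), 'ee_rot': array([-0.3968399 ,  2.009436  , -2.00635839]), 'force': array([-0.18868608,  0.3485907 , -0.79206992]), 'ft_torque': array([ 0.04272154,  0.01250172, -0.05000026]), 'width': 0.9986521500167073}
<Robot object at 0x7efc97963e00> 0.022
scene [[551.94357665   0.         313.63928005]
 [  0.         551.94357665 234.54430265]
 [  0.           0.           1.        ]] [-0.02152604  0.          0.          0.          0.        ] [[-0.35478161  0.93471854  0.02076678  0.20958313]
 [-0.50852124 -0.21155789  0.83465526  0.23041198]
 [ 0.78456113  0.28555999  0.55038108 -1.64608858]
 [ 0.          0.          0.          1.
[... 996 characters left out ...]
1 -1.09755588e+00]
 [ 0.00000000e+00  0.00000000e+00  0.00000000e+00  1.00000000e+00]]
rest [(array([267., 224.]), 0.6)]
low_lip [(array([327., 207.]), 0.64), (array([235., 231.]), 0.39)]
crest [(array([244., 229.]), 0.91), (array([492., 313.]), 0.55)]
stop_face [(array([223., 235.]), 0.81)]
conduit_mid [(array([371., 160.]), 0.89)]
seat [(array([232., 228.]), 0.58)]
gate_tab [(array([264., 280.]), 0.63)]
coupling [(array([223., 232.]), 0.65), (array([278., 182.]), 0.58)]
junction_box [(array([234., 185.]), 0.9), (array([219., 231.]), 0.59)]
screwdriver [(array([326., 252.]), 0.84)]
terminal [(array([205., 260.]), 0.77)]
lamp [(array([118., 248.]), 0.88)]
switch [(array([492., 313.]), 0.85)]
```

Run:
```python
import cv2
a=cv2.imread("pics/top0.png")[140:340,160:420]; cv2.imwrite("pics/top0c.png",cv2.resize(a,None,fx=3,fy=3)[:600,:780])
a=cv2.imread("pics/scene0.png")[180:360,240:480]; cv2.imwrite("pics/scene0c.png",cv2.resize(a,None,fx=3,fy=3))
```

```text
(no output)
```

View pics/top0.png

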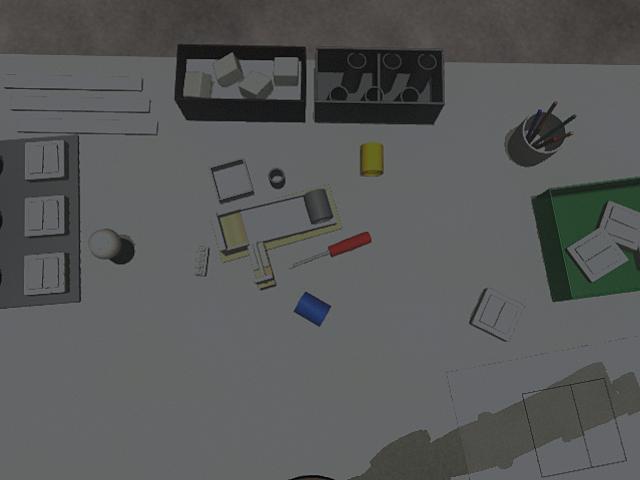

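View pics/top0c.png

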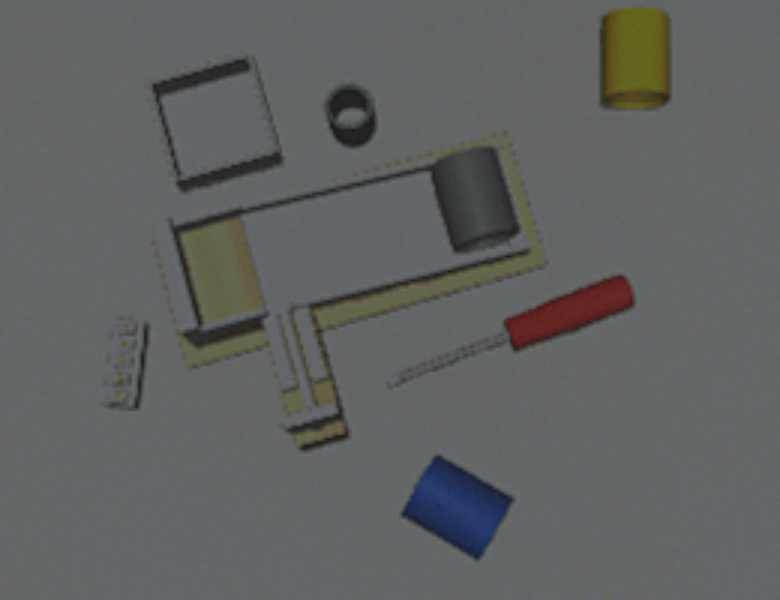

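View pics/scene0c.png

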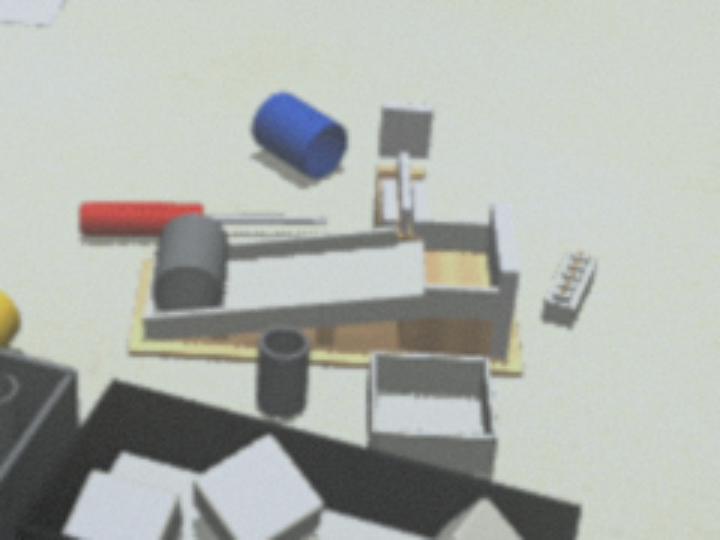

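View pics/scene0.png

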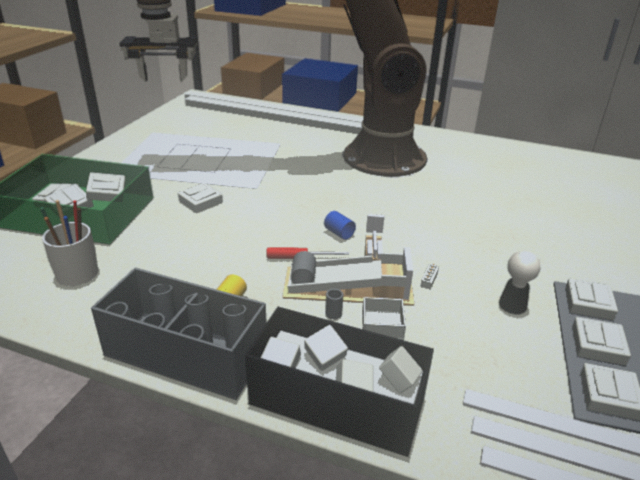

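```bash
cat >> h.py <<'E'
def proj(im,P):
    W=im["world_to_cam"]; P=np.atleast_2d(P); c=P@W[:3,:3].T+W[:3,3]
    c=c*[1,-1,-1]
    return cv2.projectPoints(c.reshape(-1,1,3),np.zeros(3),np.zeros(3),im["camera_matrix"],np.array(im["distortion"]))[0].reshape(-1,2)
def rest2w(p,P):
    P=np.atleast_2d(np.array(P,float))/1000; c,s=np.cos(p[2]),np.sin(p[2])
    return np.c_[p[0]+c*P[:,0]-s*P[:,1],p[1]+s*P[:,0]+c*P[:,1],P[:,2]]
def box(x0,x1,y0,y1,z0,z1):
    c=np.array([[x,y,z] for x in(x0,x1) for y in (y0,y1) for z in (z0,z1)])
    return [(c[i],c[j]) for i in range(8) for j in range(i) if (c[i]!=c[j]).sum()==1]
def wire(p,gate=0,tab_y=None):
    L=[]
    L+=box(88,100,-39,39,0,78)
    for y in(-35,35): L+=[((-140,y,24),(45,y,57)),((-140,y,10),(45,y,43)),((45,y,62),(88,y,62))]
    L+=[((45,-35,43),(45,35,43)),((-127,-35,21),(-127,35,21))]
    return L
def draw(img,im,p,L,col=(0,255,0)):
    for a,b in L:
        q=proj(im,rest2w(p,[a,b])); cv2.line(img,*[tuple(int(round(v*16)) for v in r) for r in q],col,1,cv2.LINE_AA,4)
E
python3 - <<'E'
from h import *
from scipy.optimize import least_squares
ims={n:get_image(n) for n in("scene","top")}
P={"low_lip":(-127,0,21),"crest":(45,0,43),"stop_face":(88,0,62),"seat":(64,0,62),"rest":(0,0,0),"conduit_mid":(-112,0,39)}
obs=[]
for n,im in ims.items():
    for t in P:
        for d in place_of(im,t)[:3]:
            obs.append((n,t,d["point"]))
    print(n,[(d["point"],d["confidence"]) for d in place_of(im,"gate_tab")])
ok=[o for o in obs if not(o[1]=="conduit_mid" and o[0]=="top")]
f=lambda p:np.concatenate([proj(ims[n],rest2w(p,P[t]))[0]-q for n,t,q in ok])
best=min((least_squares(f,[0.6,0.1,a],loss="soft_l1") for a in np.arange(-3,3.2,.8)),key=lambda r:r.cost)
p=best.x;print(p,np.degrees(p[2]))
for o,r in zip(ok,f(p).reshape(-1,2)):print(o[:2],r.round(1))
np.save("p0.npy",p)
for n,(x,y,w,h) in {"top":(160,140,260,200),"scene":(240,180,240,180)}.items():
    a=cv2.resize(ims[n]["color"][:,:,::-1],None,fx=4,fy=4,interpolation=cv2.INTER_CUBIC); a=cv2.convertScaleAbs(a,alpha=1.6 if n=="top" else 1)
    im=dict(ims[n]);K=im["camera_matrix"].copy();K[:2]*=4;K[:2,2]+=1.5;im["camera_matrix"]=K
    L=wire(p); draw(a,im,p,L)
    a=a[4*y:4*y+4*h,4*x:4*x+4*w]; cv2.imwrite(f"pics/fit_{n}.png",cv2.resize(a,(800,int(800*a.shape[0]/a.shape[1]))))
E
```

```text
scene []
top [([266.0, 284.3], 0.64)]
[ 0.62028969  0.10591501 -4.41214004] -252.79700271307289
('scene', 'low_lip') [0.3 0.3]
('scene', 'crest') [-3.1  0.7]
('scene', 'crest') [79.  -0.5]
('scene', 'stop_face') [-1.9  2.5]
('scene', 'seat') [-0.1  2.9]
('scene', 'seat') [83.   7.6]
('scene', 'rest') [-2.3  1.3]
('scene', 'conduit_mid') [-35.6  42.8]
('scene', 'conduit_mid') [-2.2  0.6]
('scene', 'conduit_mid') [ 75.5 -24.2]
('top', 'low_lip') [0.5 0.2]
('top', 'crest') [-3.8  2.1]
('top', 'stop_face') [-0.9 -0. ]
('top', 'stop_face') [-24.1   2.3]
('top', 'seat') [2.2 0.4]
('top', 'rest') [2.9 1. ]
```

View pics/fit_top.png

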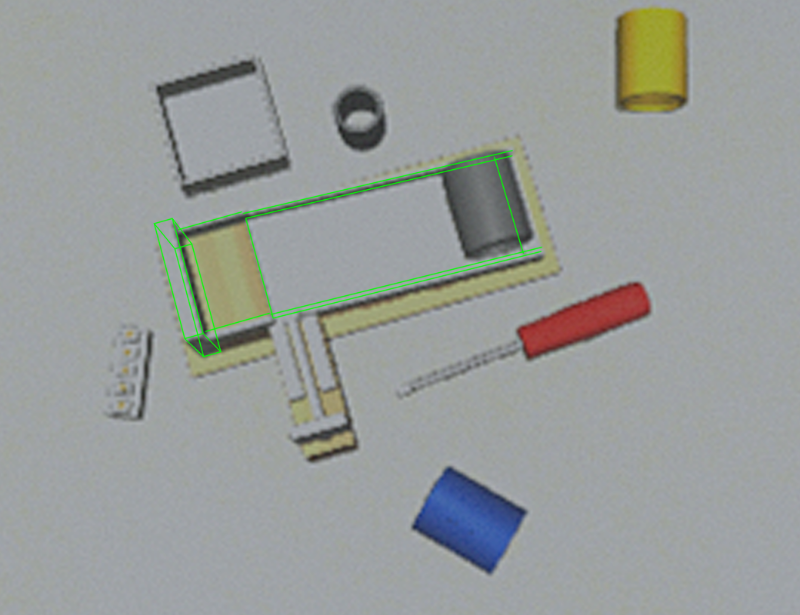

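View pics/fit_scene.png

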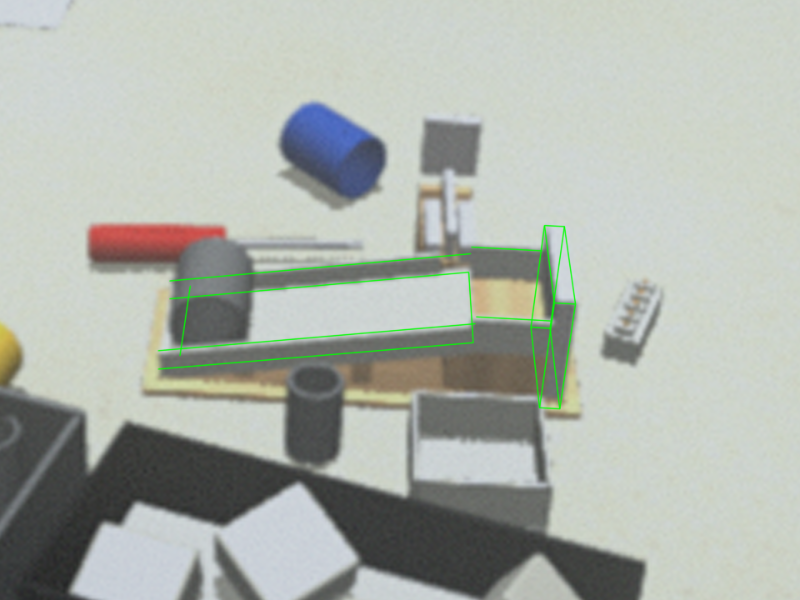

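```bash
cat >> h.py <<'E'
p0=np.load("p0.npy"); p0[2]=(p0[2]+np.pi)%(2*np.pi)-np.pi
def Rgoal(sgn):
    c,s=np.cos(p0[2]),np.sin(p0[2]); z=sgn*np.array([-s,c,0]); y=np.array([0,0,-1.]); return np.c_[np.cross(y,z),y,z]
def go(tcp_rest,Rg,cmd=None):
    """tool-frame shift mm-> m and turn deg, from current measured pose; tcp_rest mm in rest frame"""
    s=observe(); R0=R.from_rotvec(s["ee_rot"]); t=rest2w(p0,tcp_rest)[0]
    return R0.inv().apply(t-s["position"]).round(4), np.degrees((R0.inv()*R.from_matrix(Rg)).as_rotvec()).round(2)
def here():
    s=observe(); d=s["position"]; c,si=np.cos(p0[2]),np.sin(p0[2]); r=d[:2]-p0[:2]
    M=R.from_rotvec(s["ee_rot"]).as_matrix()
    print("t",round(s["clock"],2),"tcp_rest mm",(1000*np.array([c*r[0]+si*r[1],-si*r[0]+c*r[1],d[2]])).round(1),"F_rest",np.round([c*s["force"][0]+si*s["force"][1],-si*s["force"][0]+c*s["force"][1],s["force"][2]],1),"w",round(s["width"],3),"q",s["joints"].round(2))
E
python3 - <<'E'
from h import *
here(); print(R.from_rotvec(observe()["ee_rot"]).as_matrix().round(3))
for s in (1,-1): print(go((-170,0,150),Rgoal(s),None))
E
```

```text
t 2.2 tcp_rest mm [-540.2  568.   248.7] F_rest [-0.5  0.5 -0. ] w 1.001 q [ 1.08  0.43  0.03  1.57 -0.01  1.13 -0.08]
[[-0.925 -0.     0.38 ]
 [-0.38   0.    -0.925]
 [ 0.    -1.    -0.   ]]
(array([-0.5988,  0.0987, -0.318 ]), array([-0.  , 95.13,  0.  ]))
(array([-0.5988,  0.0987, -0.318 ]), array([  0.  , -84.87,   0.  ]))
```

Emit:
arm_command([
  [[-0.599,0.05,-0.318],[0,-84.9,0]],
  [[-0.599,0.05,-0.318],[0,-84.9,0]],
  [[-0.599,0.05,-0.318],[0,-84.9,0]],
  [[-0.599,0.05,-0.318],[0,-84.9,0]],
  [[-0.599,0.05,-0.318],[0,-84.9,0]],
], fingers=1, squeeze=20)

```text
clock: 2.7
position: [0.3978, -0.3848, 0.2305]
ee_rot: [-0.977, 1.514, -1.516]
force: [0.8, -0.1, -0.1]
width: 0.61
```

```bash
python3 -c "
from h import *
here();print(go((-170,0,150),Rgoal(-1)))"
```

```text
t 2.7 tcp_rest mm [-402.9  357.7  230.5] F_rest [-0.3 -0.7 -0.1] w 0.61 q [ 0.84  0.35 -0.22  1.76  0.09  1.04  0.16]
(array([-0.4116,  0.0805,  0.1131]), array([-3.000e-02, -4.156e+01,  3.000e-02]))
```

Emit:
arm_command([
  [[-0.412,0.05,0.113],[0,-41.6,0]],
  [[-0.412,0.05,0.113],[0,-41.6,0]],
  [[-0.412,0.05,0.113],[0,-41.6,0]],
  [[-0.412,0.05,0.113],[0,-41.6,0]],
  [[-0.412,0.05,0.113],[0,-41.6,0]],
])

```text
clock: 3.2
position: [0.5576, -0.1948, 0.2013]
ee_rot: [-1.336, 0.985, -0.986]
force: [0.1, -1.2, -0.2]
width: 0.176
```

```bash
python3 -c "
from h import *
here();print(go((-170,0,150),Rgoal(-1)))"
```

```text
t 3.2 tcp_rest mm [-268.7  148.8  201.3] F_rest [-1.2  0.2 -0.2] w 0.176 q [ 0.55  0.46 -0.43  1.69  0.22  1.03  0.35]
(array([-0.0987,  0.0513,  0.1488]), array([-0.02,  0.01,  0.03]))
```

Emit:
arm_command([
  [[-0.099,0.05,0.149],[0,0,0]],
  [[-0.099,0.05,0.149],[0,0,0]],
  [[-0.099,0.05,0.149],[0,0,0]],
  [[-0.099,0.05,0.149],[0,0,0]],
  [[-0.099,0.05,0.149],[0,0,0]],
])

```text
clock: 3.7
position: [0.6718, -0.0513, 0.1495]
ee_rot: [-1.334, 0.986, -0.981]
force: [-0.6, 0.7, -0.4]
width: 0.003
```

Run:
```python
from h import *
here();print(go((-170,0,60),Rgoal(-1)))
for n in ("wrist","top","scene"):
    im=get_image(n); cv2.imwrite(f"pics/{n}1.png",im["color"][:,:,::-1])
```

```text
t 3.7 tcp_rest mm [-165.4   -2.7  149.5] F_rest [ 0.9  0.3 -0.4] w 0.003 q [ 0.26  0.64 -0.41  1.53  0.28  1.04  0.08]
(array([ 0.005 ,  0.0895, -0.0027]), array([-0.02,  0.1 , -0.24]))
```

View pics/wrist1.png

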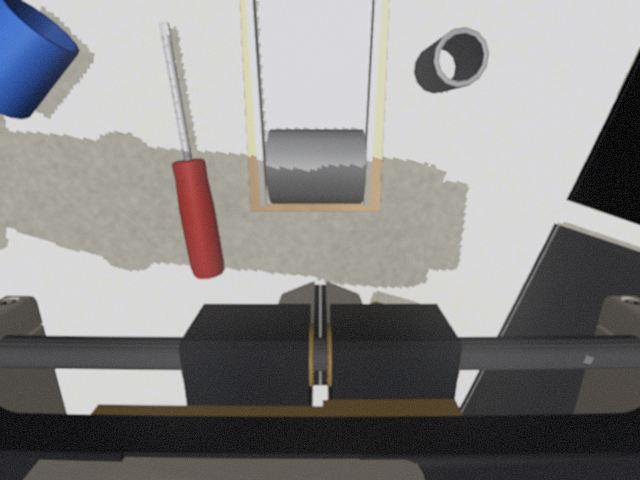

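View pics/scene1.png

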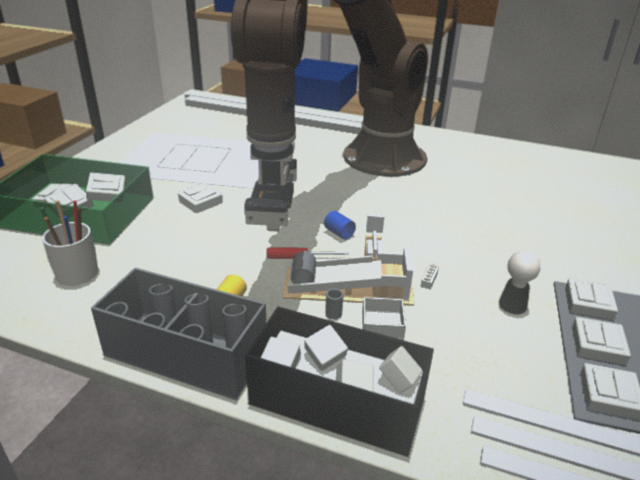

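Run:
```python
from h import *
im=get_image("top"); W=im["world_to_cam"]
def back(px,z):
    u=cv2.undistortPoints(np.array([[px]],float),im["camera_matrix"],np.array(im["distortion"]))[0,0]
    d=W[:3,:3].T@np.array([u[0],-u[1],-1]); o=-W[:3,:3].T@W[:3,3]; return (o+d*(z-o[2])/d[2]).round(3)
print(back((316,123),0),back((441,124),0), back((315,100),.07),back((443,100),.07))
print(rest2w(p0,[(-140,-95,0),(-180,-95,0),(-217,-95,0)]))
sc=get_image("scene"); 
for z in (0,.05,.07,.09): print(z,proj(sc,[back((441,124),0)+[0,0,z],back((316,123),0)+[0,0,z]]).round())
```

```text
[0.848 0.006 0.   ] [ 0.851 -0.266  0.   ] [0.871 0.009 0.07 ] [ 0.875 -0.256  0.07 ]
[[ 7.52445790e-01  2.75218057e-04  0.00000000e+00]
 [ 7.64276111e-01 -3.79352976e-02  0.00000000e+00]
 [ 7.75219158e-01 -7.32800246e-02  0.00000000e+00]]
0 [[136. 311.]
 [265. 348.]]
0.05 [[131. 290.]
 [265. 327.]]
0.07 [[130. 282.]
 [264. 319.]]
0.09 [[128. 273.]
 [264. 310.]]
```

Emit:
arm_command([
  [[0.005,0.045,-0.003],[0,0,0]],
  [[0.005,0.093,-0.003],[0,0,0]],
  [[0.005,0.095,-0.003],[0,0,0]],
  [[0.005,0.095,-0.003],[0,0,0]],
])

```text
clock: 4.35
position: [0.6683, -0.0648, 0.0567]
ee_rot: [-1.335, 0.991, -0.989]
force: [0.4, -0.0, 0.5]
width: 0.004
```

Run:
```python
from h import *
here();print(go((-142,0,54),Rgoal(-1)))
im=get_image("wrist"); cv2.imwrite(f"pics/wrist2.png",im["color"][:,:,::-1])
im=get_image("scene"); cv2.imwrite(f"pics/scene2.png",cv2.resize(im["color"][150:330,200:440,::-1],None,fx=3,fy=3))
```

```text
t 4.35 tcp_rest mm [-177.3    4.6   56.7] F_rest [-0.2 -0.4  0.5] w 0.004 q [ 0.25  0.73 -0.38  1.6   0.33  0.87  0.04]
(array([-0.0353,  0.0027,  0.0044]), array([ 0.08, -0.38, -0.02]))
```

View pics/wrist2.png

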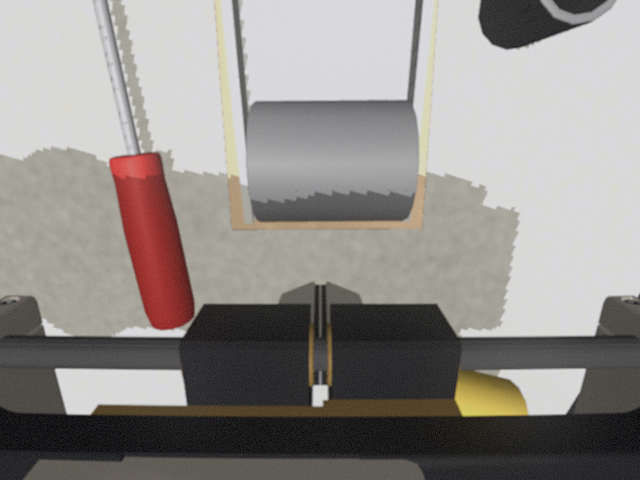

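View pics/scene2.png

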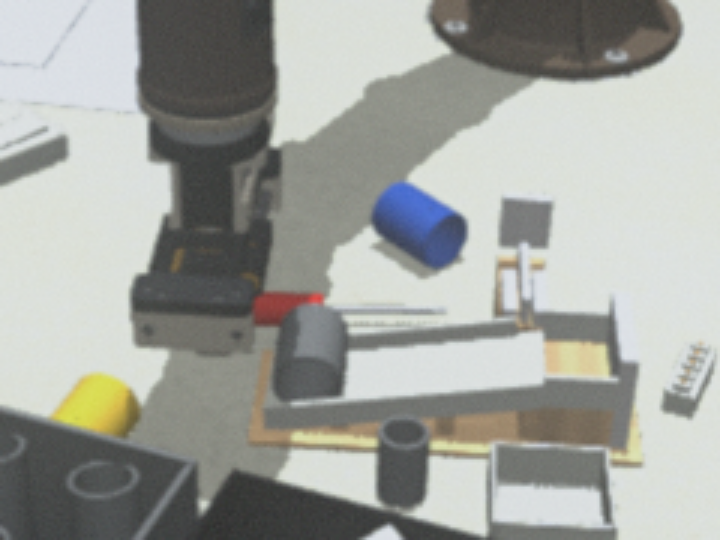

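Emit:
arm_command([
  [[-0.01,0.002,0.004],[0,-0.4,0]],
  [[-0.02,0.002,0.004],[0,-0.4,0]],
  [[-0.027,0.002,0.004],[0,-0.4,0]],
  [[-0.027,0.002,0.004],[0,-0.4,0]],
])

```text
clock: 4.85
position: [0.6647, -0.0344, 0.055]
ee_rot: [-1.337, 0.982, -0.982]
force: [-0.1, 0.6, -0.4]
width: 0.006
```

Run:
```python
from h import *
here();print(go((-142,0,54),Rgoal(-1)))
im=get_image("wrist"); cv2.imwrite(f"pics/wrist3.png",im["color"][:,:,::-1])
```

```text
t 4.85 tcp_rest mm [-147.1   -0.9   55. ] F_rest [ 0.7 -0.1 -0.4] w 0.006 q [ 0.21  0.73 -0.38  1.62  0.33  0.85  0.01]
(array([-0.0051,  0.001 , -0.0009]), array([-0.05,  0.25, -0.04]))
```

View pics/wrist3.png

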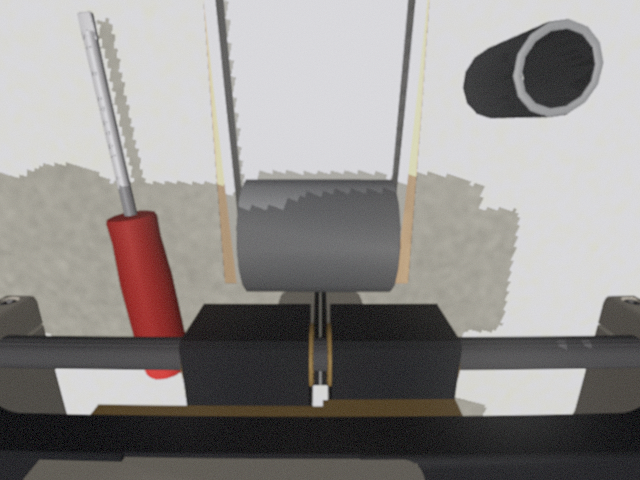

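Emit:
arm_command([
  [[-0.006,0.002,-0.001],[0,0.2,0]],
  [[-0.012,0.001,-0.001],[0,0.2,0]],
  [[-0.018,-0.001,-0.001],[0,0.2,0]],
  [[-0.024,-0.002,-0.001],[0,0.2,0]],
  [[-0.03,-0.003,-0.001],[0,0.2,0]],
])

```text
clock: 5.4
position: [0.6549, -0.0079, 0.0575]
ee_rot: [-1.336, 0.986, -0.987]
force: [1.0, -0.8, 1.3]
width: 0.006
```

Run:
```python
from h import *
here();print(go((-112,0,59),Rgoal(-1)))
im=get_image("wrist"); cv2.imwrite(f"pics/wrist4.png",im["color"][:,:,::-1])
```

```text
t 5.4 tcp_rest mm [-119.     0.6   57.5] F_rest [-1.1 -0.7  1.3] w 0.006 q [ 0.17  0.71 -0.38  1.65  0.33  0.84 -0.04]
(array([-0.007 , -0.0015,  0.0006]), array([-0.01, -0.1 ,  0.  ]))
```

View pics/wrist4.png

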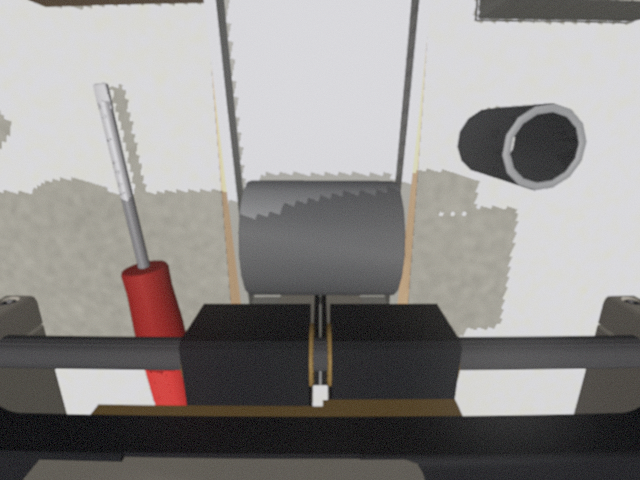

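Emit:
arm_command([
  [[-0.008,-0.001,0],[0,0,0]],
  [[-0.016,-0.003,0],[0,0,0]],
  [[-0.024,-0.004,0],[0,0,0]],
  [[-0.032,-0.006,0],[0,0,0]],
  [[-0.04,-0.007,0],[0,0,0]],
])

```text
clock: 5.95
position: [0.643, 0.0306, 0.0645]
ee_rot: [-1.336, 0.986, -0.986]
force: [0.9, -1.3, 2.9]
width: 0.005
```

Run:
```python
from h import *
here();print(go((-79,0,64),Rgoal(-1)))
im=get_image("wrist"); cv2.imwrite(f"pics/wrist5.png",im["color"][:,:,::-1])
```

```text
t 5.95 tcp_rest mm [-78.7   0.6  64.5] F_rest [-1.5 -0.5  2.9] w 0.005 q [ 0.12  0.69 -0.38  1.68  0.32  0.84 -0.1 ]
(array([0.0003, 0.0005, 0.0006]), array([-0.01, -0.09, -0.  ]))
```

View pics/wrist5.png

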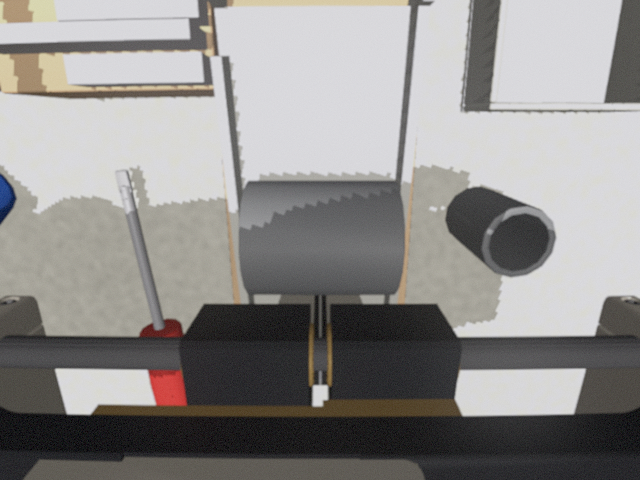

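Emit:
arm_command([
  [[-0.008,-0.001,0.001],[0,0,0]],
  [[-0.016,-0.003,0.001],[0,0,0]],
  [[-0.024,-0.004,0.001],[0,0,0]],
  [[-0.032,-0.006,0.001],[0,0,0]],
  [[-0.04,-0.007,0.001],[0,0,0]],
])

```text
clock: 6.5
position: [0.6323, 0.069, 0.0715]
ee_rot: [-1.336, 0.986, -0.987]
force: [-0.3, -1.2, 1.4]
width: 0.005
```

Run:
```python
from h import *
here()
im=get_image("wrist"); cv2.imwrite(f"pics/wrist6.png",im["color"][:,:,::-1])
```

```text
t 6.5 tcp_rest mm [-38.8  -0.5  71.5] F_rest [-1.   0.7  1.4] w 0.005 q [ 0.06  0.67 -0.39  1.69  0.32  0.84 -0.17]
```

View pics/wrist6.png

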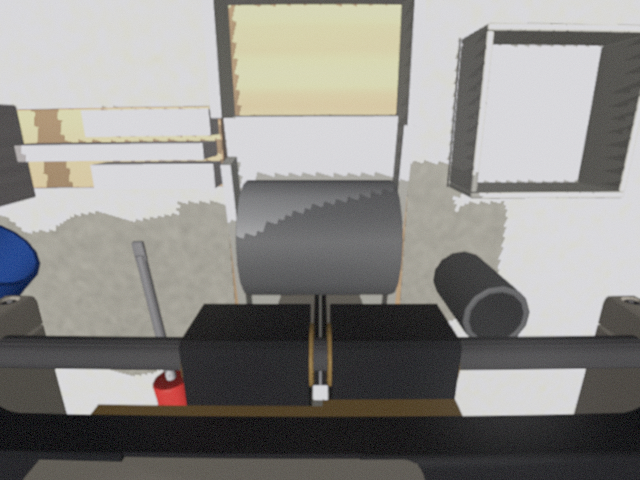

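Emit:
arm_command([
  [[-0.008,-0.001,0],[0,0,0]],
  [[-0.016,-0.003,0],[0,0,0]],
  [[-0.024,-0.004,0],[0,0,0]],
  [[-0.032,-0.006,0],[0,0,0]],
  [[-0.04,-0.007,0],[0,0,0]],
])

```text
clock: 7.05
position: [0.6205, 0.1072, 0.0785]
ee_rot: [-1.336, 0.986, -0.987]
force: [0.6, -2.1, 1.0]
width: 0.005
```

Emit:
arm_command([
  [[-0.005,-0.001,0],[0,0,0]],
  [[-0.01,-0.001,0],[0,0,0]],
  [[-0.015,-0.001,0],[0,0,0]],
  [[-0.02,0,0],[0,0,0]],
  [[-0.024,0,0],[0,0,0]],
])

```text
clock: 7.55
position: [0.6132, 0.13, 0.078]
ee_rot: [-1.336, 0.987, -0.986]
force: [0.1, -0.5, 0.1]
width: 0.001
```

Run:
```python
from h import *
here()
im=get_image("wrist"); cv2.imwrite(f"pics/wrist7.png",im["color"][:,:,::-1])
im=get_image("scene"); cv2.imwrite(f"pics/scene7.png",cv2.resize(im["color"][170:350,240:480,::-1],None,fx=3,fy=3))
```

```text
t 7.55 tcp_rest mm [25.1 -0.3 78. ] F_rest [-0.6  0.   0.1] w 0.001 q [-0.03  0.65 -0.39  1.71  0.31  0.84 -0.26]
```

View pics/wrist7.png

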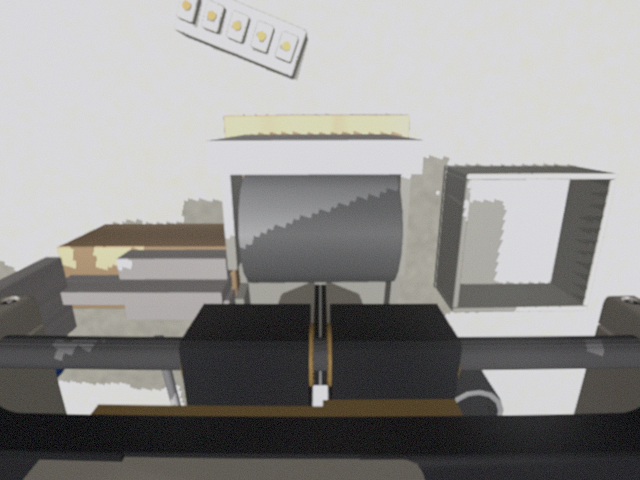

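View pics/scene7.png

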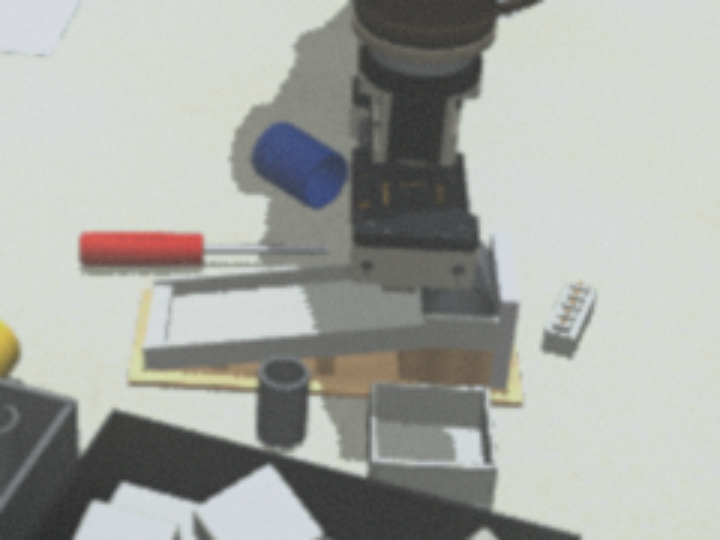

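Emit:
arm_command([
  [[-0.002,0,0],[0,0,0]],
  [[-0.004,0,0],[0,0,0]],
  [[-0.005,0,0],[0,0,0]],
  [[-0.006,0,0],[0,0,0]],
  [[-0.006,0,0],[0,0,0]],
])

```text
clock: 8.15
position: [0.612, 0.1342, 0.0783]
ee_rot: [-1.336, 0.987, -0.988]
force: [1.6, -3.5, 0.4]
width: 0.009
```

Run:
```python
from h import *
here()
im=get_image("wrist"); cv2.imwrite(f"pics/wrist8.png",im["color"][:,:,::-1])
```

```text
t 8.15 tcp_rest mm [29.5 -0.4 78.3] F_rest [-3.8 -0.5  0.4] w 0.009 q [-0.04  0.65 -0.39  1.71  0.31  0.84 -0.27]
```

View pics/wrist8.png

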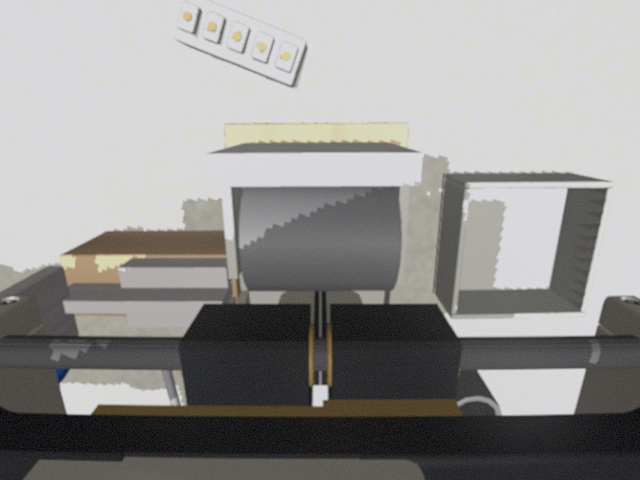

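Emit:
arm_command([
  [[-0.002,0,0],[0,0,0]],
  [[-0.003,0,0],[0,0,0]],
  [[-0.003,0,0],[0,0,0]],
])

```text
clock: 8.5
position: [0.6119, 0.1344, 0.0783]
ee_rot: [-1.338, 0.986, -0.992]
force: [2.3, -10.9, 2.4]
width: 0.009
```

Run:
```python
from h import *
here()
```

```text
t 8.5 tcp_rest mm [29.7 -0.4 78.3] F_rest [-11.1   1.    2.4] w 0.009 q [-0.05  0.65 -0.39  1.72  0.32  0.84 -0.28]
```

Emit:
arm_command([
  [[0.006,0,0],[0,0,0]],
  [[0.02,0,0],[0,0,0]],
  [[0.035,-0.02,0],[0,0,0]],
  [[0.035,-0.06,0],[0,0,0]],
  [[0.035,-0.1,0],[0,0,0]],
])

```text
clock: 9.0
position: [0.6209, 0.1035, 0.1787]
ee_rot: [-1.336, 0.989, -0.986]
force: [0.4, 0.4, -0.4]
width: 0.004
```

Run:
```python
from h import *
here(); print(go((32,160,170),Rgoal(-1)))
for n in("wrist","scene","top"):
    im=get_image(n); cv2.imwrite(f"pics/{n}9.png",im["color"][:,:,::-1])
    if n!="wrist": print(n,[(d["point"],d["confidence"]) for d in place_of(im,"gate_tab")],proj(im,rest2w(p0,[(32,112,81),(32,120,81)])))
im=get_image("scene"); cv2.imwrite(f"pics/scene9.png",cv2.resize(im["color"][170:350,240:480,::-1],None,fx=3,fy=3))
```

```text
t 9.0 tcp_rest mm [-2.500e+00  1.000e-01  1.787e+02] F_rest [ 0.3 -0.5 -0.4] w 0.004 q [ 0.03  0.55 -0.43  1.62  0.25  1.04 -0.17]
(array([-0.0341,  0.009 , -0.16  ]), array([ 0.1 , -0.16, -0.05]))
scene [([375.6, 223.4], 0.67), ([393.4, 265.6], 0.49)] [[374.1903483  225.1930622 ]
 [374.08186083 223.20030781]]
top [] [[262.8660614  275.46017823]
 [263.95989507 279.419076  ]]
```

View pics/wrist9.png

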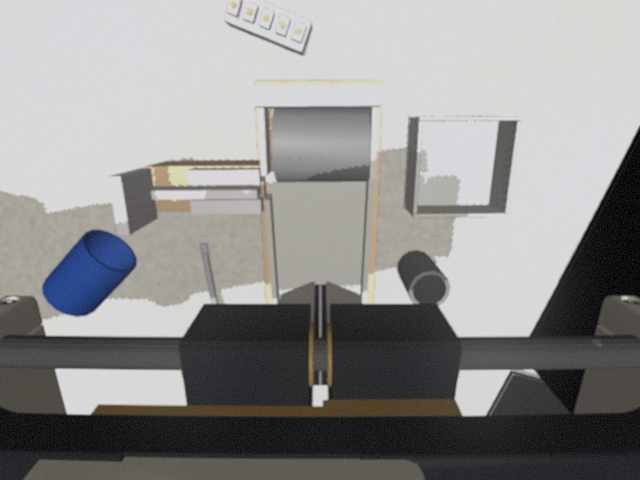

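View pics/scene9.png

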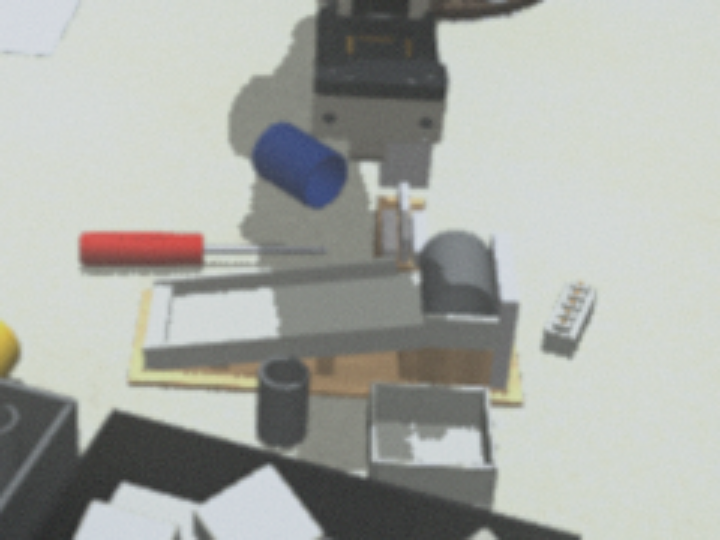

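Emit:
arm_command([
  [[-0.009,0.009,-0.045],[0,0,0]],
  [[-0.018,0.009,-0.09],[0,0,0]],
  [[-0.027,0.009,-0.135],[0,0,0]],
  [[-0.034,0.009,-0.167],[0,0,0]],
  [[-0.034,0.009,-0.167],[0,0,0]],
])

```text
clock: 9.8
position: [0.4463, 0.0869, 0.1679]
ee_rot: [-1.342, 0.989, -0.984]
force: [1.2, 0.3, -1.0]
width: 0.005
```

Run:
```python
from h import *
here(); print(go((32,165,94),Rgoal(-1)))
for n in("wrist","scene","top"):
    im=get_image(n); cv2.imwrite(f"pics/{n}10.png",im["color"][:,:,::-1])
```

```text
t 9.8 tcp_rest mm [ 33.3 171.8 167.9] F_rest [-0.  -1.2 -1. ] w 0.005 q [ 0.09  0.31 -0.49  2.04  0.19  0.85 -0.21]
(array([0.0012, 0.0739, 0.0072]), array([ 0.33, -0.01,  0.04]))
```

View pics/wrist10.png

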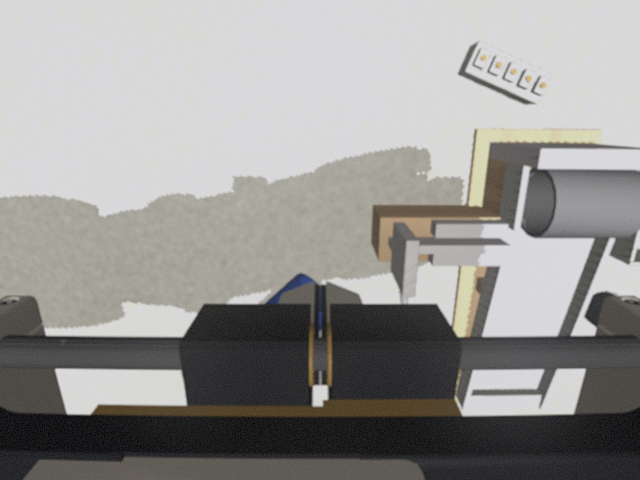

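Run:
```python
from h import *
s=observe(); im=get_image("wrist"); M=im["mount"]; Rt=np.eye(4); Rt[:3,:3]=R.from_rotvec(s["ee_rot"]).as_matrix(); Rt[:3,3]=s["position"]
im["world_to_cam"]=np.linalg.inv(Rt@M)
a=im["color"][:,:,::-1].copy()
for y in (113,118,123): draw(a,im,p0,[l for l in box(14,50,y,y+.1,60,102)],(0,0,255) if y==118 else (0,255,0))
draw(a,im,p0,wire(p0),(255,0,0))
q=proj(im,rest2w(p0,[(32,165,72),(32,165,0)]));print(q)
# blue
t=get_image("top");W=t["world_to_cam"]
u=cv2.undistortPoints(np.array([[[312,309.]]]),t["camera_matrix"],np.array(t["distortion"]))[0,0]
d=W[:3,:3].T@np.array([u[0],-u[1],-1]); o=-W[:3,:3].T@W[:3,3]; b=o+d*(.03-o[2])/d[2]
c,si=np.cos(p0[2]),np.sin(p0[2]); r=b[:2]-p0[:2]; print("blue rest",c*r[0]+si*r[1],-si*r[0]+c*r[1])
cv2.imwrite("pics/ov.png",a)
```

```text
[[322.93765229 249.32783443]
 [322.31879764 221.59021315]]
blue rest -0.041780109037624226 0.19777519852381628
```

View pics/ov.png

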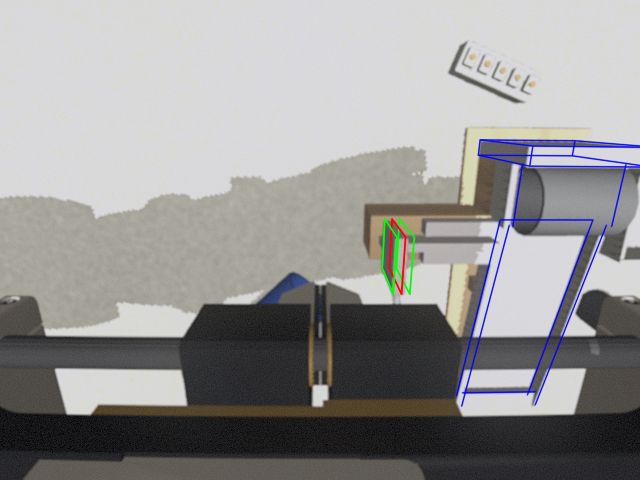

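Emit:
arm_command([
  [[0,0.03,0],[0,0,0]],
  [[0,0.06,0],[0,0,0]],
  [[0,0.074,0],[0,0,0]],
  [[0,0.074,0],[0,0,0]],
])

```text
clock: 10.45
position: [0.451, 0.0879, 0.0932]
ee_rot: [-1.338, 0.989, -0.984]
force: [-0.7, 0.1, -0.1]
width: 0.01
```

Run:
```python
from h import *
here(); print(go((32,140,94),Rgoal(-1)))
im=get_image("wrist"); cv2.imwrite(f"pics/wrist11.png",im["color"][:,:,::-1])
```

```text
t 10.45 tcp_rest mm [ 32.8 167.   93.2] F_rest [ 0.3  0.6 -0.1] w 0.01 q [ 0.04  0.42 -0.44  2.11  0.29  0.67 -0.3 ]
(array([ 0.0008, -0.0009,  0.027 ]), array([ 0.22, -0.1 , -0.05]))
```

View pics/wrist11.png

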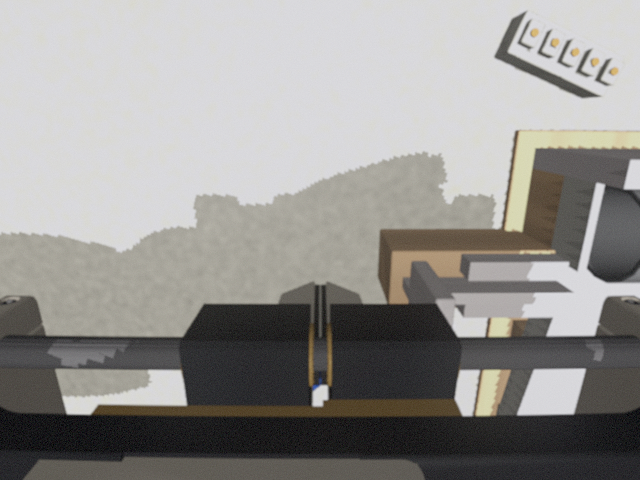

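Emit:
arm_command([
  [[0,-0.002,0.01],[0,0,0]],
  [[0,-0.002,0.018],[0,0,0]],
  [[0,-0.002,0.025],[0,0,0]],
  [[0,-0.002,0.033],[0,0,0]],
  [[0,-0.002,0.04],[0,0,0]],
])

```text
clock: 11.0
position: [0.4905, 0.0999, 0.0975]
ee_rot: [-1.336, 0.987, -0.987]
force: [-1.5, -0.6, 0.5]
width: 0.005
```

Run:
```python
from h import *
here(); print(go((32,65,95),Rgoal(-1)))
im=get_image("wrist"); cv2.imwrite(f"pics/wrist12.png",im["color"][:,:,::-1])
im=get_image("scene"); cv2.imwrite(f"pics/scene12.png",cv2.resize(im["color"][150:330,240:480,::-1],None,fx=3,fy=3))
```

```text
t 11.0 tcp_rest mm [ 32.6 125.7  97.5] F_rest [-0.1  1.6  0.5] w 0.005 q [ 0.02  0.47 -0.43  2.01  0.29  0.72 -0.29]
(array([0.0005, 0.0025, 0.0607]), array([-0.01, -0.11,  0.01]))
```

View pics/wrist12.png

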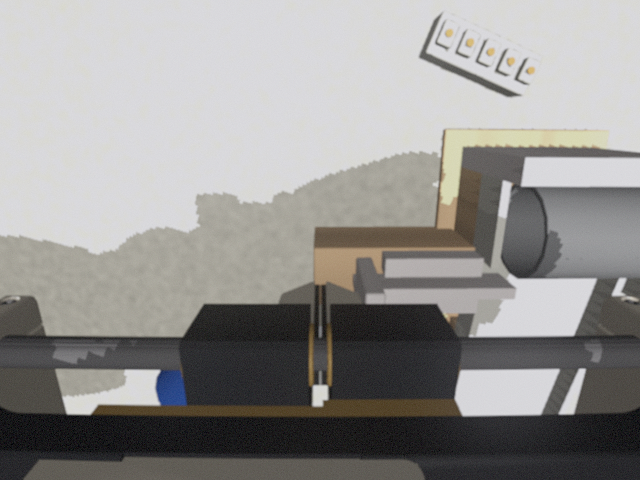

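View pics/scene12.png

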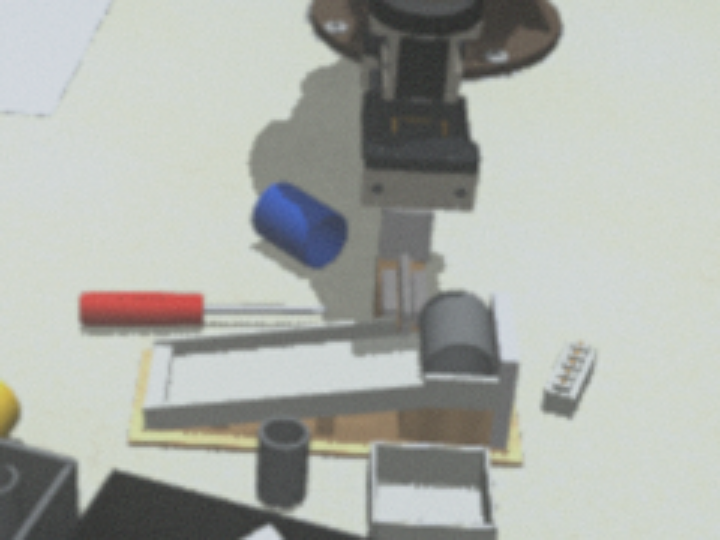

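Emit:
arm_command([
  [[0,0.002,0.008],[0,0,0]],
  [[0,0.002,0.016],[0,0,0]],
  [[0,0.002,0.024],[0,0,0]],
  [[0,0.002,0.032],[0,0,0]],
  [[0,0.002,0.04],[0,0,0]],
])

```text
clock: 11.6
position: [0.5286, 0.1117, 0.0951]
ee_rot: [-1.336, 0.987, -0.986]
force: [-1.2, -0.5, -0.6]
width: 0.004
```

Run:
```python
from h import *
here()
im=get_image("wrist"); cv2.imwrite(f"pics/wrist13.png",im["color"][:,:,::-1])
im=get_image("scene"); cv2.imwrite(f"pics/scene13.png",cv2.resize(im["color"][150:330,240:480,::-1],None,fx=3,fy=3))
```

```text
t 11.6 tcp_rest mm [32.6 85.9 95.1] F_rest [-0.1  1.3 -0.6] w 0.004 q [ 0.    0.52 -0.42  1.92  0.3   0.76 -0.29]
```

View pics/wrist13.png

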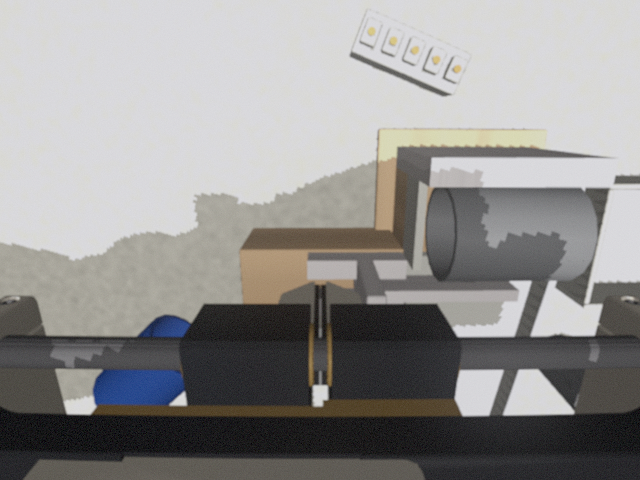

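View pics/scene13.png

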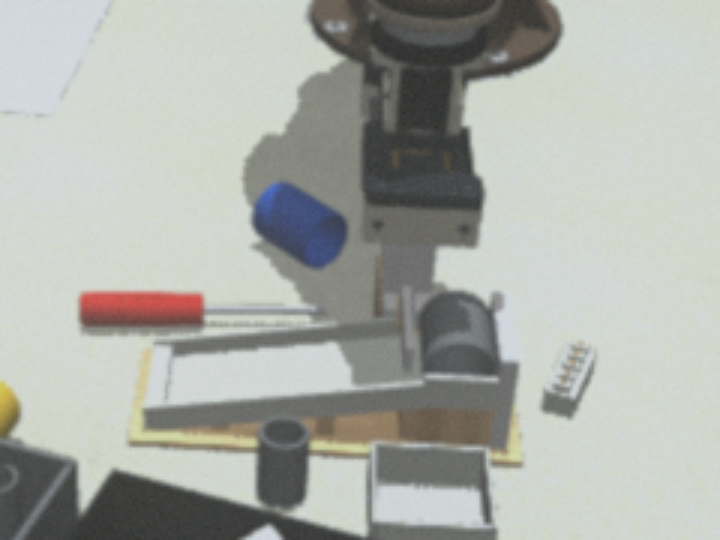

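Blade is passing behind the conduit cleanly; conduit still seated. Continue.

Emit:
arm_command([
  [[0,0,0.005],[0,0,0]],
  [[0,0,0.009],[0,0,0]],
  [[0,0,0.013],[0,0,0]],
  [[0,0,0.017],[0,0,0]],
  [[0,0,0.02],[0,0,0]],
])

```text
clock: 12.2
position: [0.5424, 0.116, 0.0948]
ee_rot: [-1.345, 0.992, -0.983]
force: [-29.9, -7.3, 27.7]
width: 0.003
```

```bash
python3 -c "
from h import *
here()"
```

```text
t 12.2 tcp_rest mm [32.6 71.5 94.8] F_rest [ 1.9 30.7 27.7] w 0.003 q [-0.01  0.54 -0.42  1.88  0.3   0.79 -0.29]
```

Emit:
arm_command([
  [[0,-0.001,-0.007],[0,0,0]],
  [[0,-0.001,-0.02],[0,0,0]],
  [[0,-0.001,-0.03],[0,0,0]],
])

```text
clock: 12.5
position: [0.5185, 0.1085, 0.0964]
ee_rot: [-1.335, 0.986, -0.987]
force: [0.3, -0.2, -0.5]
width: 0.005
```

Run:
```python
from h import *
here()
im=get_image("wrist"); cv2.imwrite(f"pics/wrist14.png",im["color"][:,:,::-1])
im=get_image("scene"); cv2.imwrite(f"pics/scene14.png",cv2.resize(im["color"][150:330,240:480,::-1],None,fx=3,fy=3))
```

```text
t 12.5 tcp_rest mm [32.6 96.5 96.4] F_rest [-0.3 -0.2 -0.5] w 0.005 q [ 0.01  0.5  -0.43  1.95  0.3   0.75 -0.29]
```

View pics/wrist14.png

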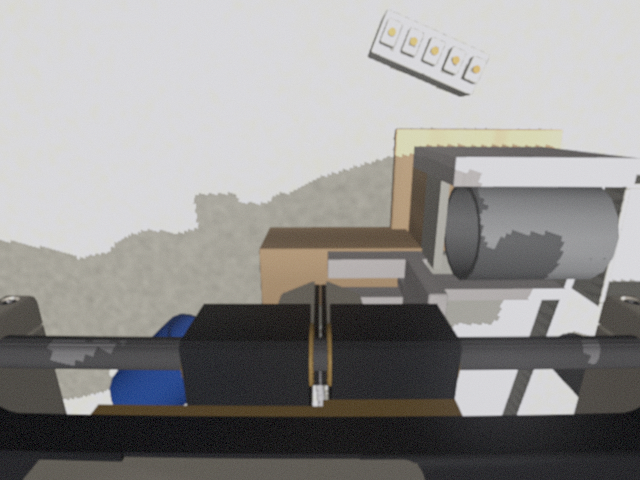

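View pics/scene14.png

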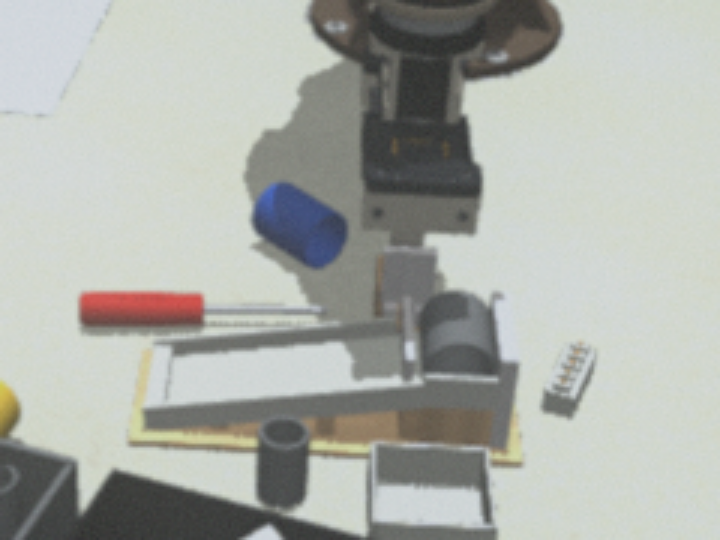

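Emit:
arm_command([
  [[0,-0.04,-0.03],[0,0,0]],
  [[0,-0.08,-0.06],[0,0,0]],
  [[0.02,-0.12,-0.1],[0,0,0]],
  [[0.05,-0.14,-0.14],[0,0,0]],
  [[0.09,-0.14,-0.18],[0,0,0]],
])

```text
clock: 13.1
position: [0.3831, -0.014, 0.2375]
ee_rot: [-1.333, 0.98, -0.988]
force: [0.9, -1.3, -0.3]
width: 0.003
```

Emit:
arm_command([
  [[0.05,0,0],[0,0,0]],
  [[0.1,0,0],[0,0,0]],
  [[0.14,0,0],[0,0,0]],
  [[0.14,0,0],[0,0,0]],
])

```text
clock: 13.5
position: [0.4247, -0.1537, 0.235]
ee_rot: [-1.333, 0.99, -0.994]
force: [0.1, 0.4, -0.6]
width: 0.004
```

Run:
```python
from h import *
here()
for n,(x,y,w,h) in {"top":(160,140,260,200),"scene":(240,180,240,180)}.items():
    im=get_image(n); cv2.imwrite(f"pics/{n}15r.png",im["color"][:,:,::-1])
    a=cv2.convertScaleAbs(im["color"][y:y+h,x:x+w,::-1],alpha=1.6 if n=="top" else 1)
    cv2.imwrite(f"pics/{n}15.png",cv2.resize(a,(780,780*h//w),interpolation=cv2.INTER_CUBIC))
    print(n,[(d["point"],d["confidence"]) for d in place_of(im,"gate_tab")],[(d["point"],d["confidence"]) for d in place_of(im,"conduit_mid")])
    for y_ in (40,46,52,58): print(y_,proj(im,rest2w(p0,[(14,y_,102),(50,y_,102),(32,y_,81)])).round(1).tolist())
    print("cond",proj(im,rest2w(p0,[(64,0,62)])))
```

```text
t 13.5 tcp_rest mm [-190.2  263.6  235. ] F_rest [ 0.4 -0.2 -0.6] w 0.004 q [ 0.52  0.19 -0.34  1.97  0.08  0.99  0.44]
top [([255.4, 249.9], 0.6)] [([310.4, 310.9], 0.96), ([373.1, 161.5], 0.76), ([234.2, 229.1], 0.66)]
40 [[261.0, 235.8], [242.9, 240.9], [253.1, 240.3]]
46 [[261.8, 238.7], [243.7, 243.9], [253.9, 243.2]]
52 [[262.7, 241.7], [244.5, 246.9], [254.7, 246.1]]
58 [[263.5, 244.7], [245.3, 249.9], [255.6, 249.0]]
cond [[233.43525885 227.38471343]]
scene [([377.7, 238.7], 0.65)] [([337.3, 224.3], 0.84), ([229.8, 292.1], 0.63), ([391.8, 266.4], 0.61), ([406.1, 265.4], 0.46)]
40 [[367.1, 235.1], [385.1, 236.0], [375.2, 244.2]]
46 [[367.0, 233.4], [385.0, 234.4], [375.1, 242.5]]
52 [[367.0, 231.8], [384.8, 232.7], [375.0, 240.9]]
58 [[366.9, 230.2], [384.7, 231.1], [375.0, 239.3]]
cond [[391.23784195 264.3310467 ]]
```

View pics/top15.png

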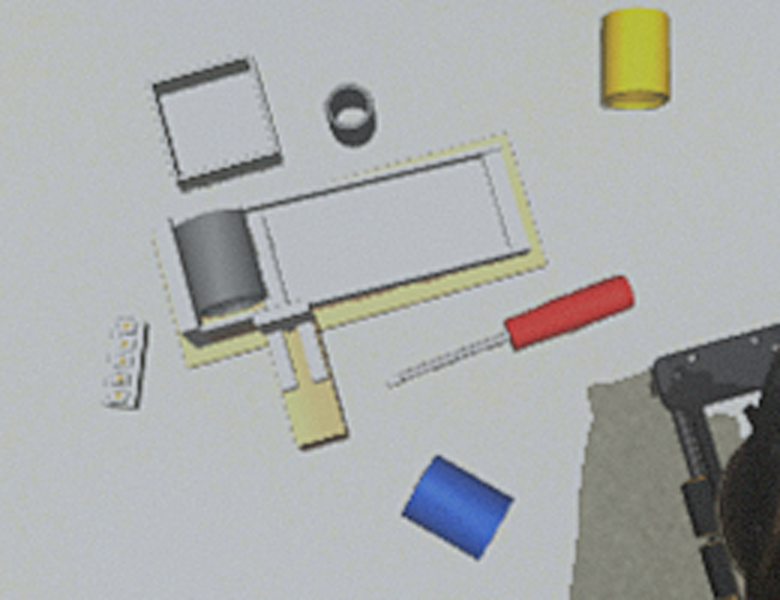

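View pics/scene15.png

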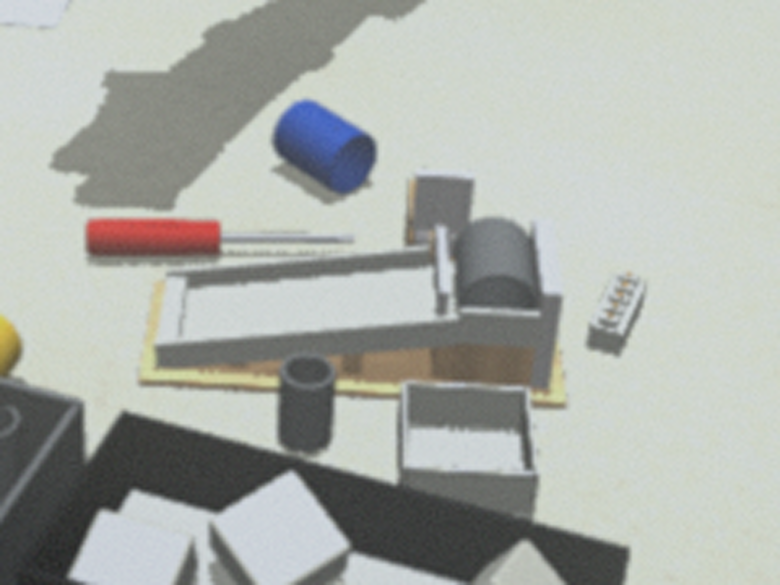

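Run:
```python
from h import *
a=cv2.imread("pics/top0.png");b=cv2.imread("pics/top15r.png")
x,y,w,h=235,232,50,62
o=[]
im=get_image("top");K=im["camera_matrix"].copy();K[:2]*=12;K[:2,2]+=5.5;im["camera_matrix"]=K
for img,f in((a,126),(b,55)):
    c=cv2.convertScaleAbs(cv2.resize(img,None,fx=12,fy=12,interpolation=cv2.INTER_CUBIC)[:],alpha=1.7)
    for yy,col in((f-4,(255,0,0)),(f,(0,255,0)),(f+4,(0,0,255))): draw(c,im,p0,[((14,yy,102),(50,yy,102))],col)
    for yy,col in((121,(255,0,0)),(125,(0,255,0)),(129,(0,0,255))): draw(c,im,p0,[((10,yy,44),(54,yy,44))],col)
    o.append(c[12*y:12*(y+h),12*x:12*(x+w)])
o=np.hstack(o);cv2.imwrite("pics/z.png",cv2.resize(o,(800,int(800*o.shape[0]/o.shape[1]))))
```

```text
(no output)
```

View pics/z.png

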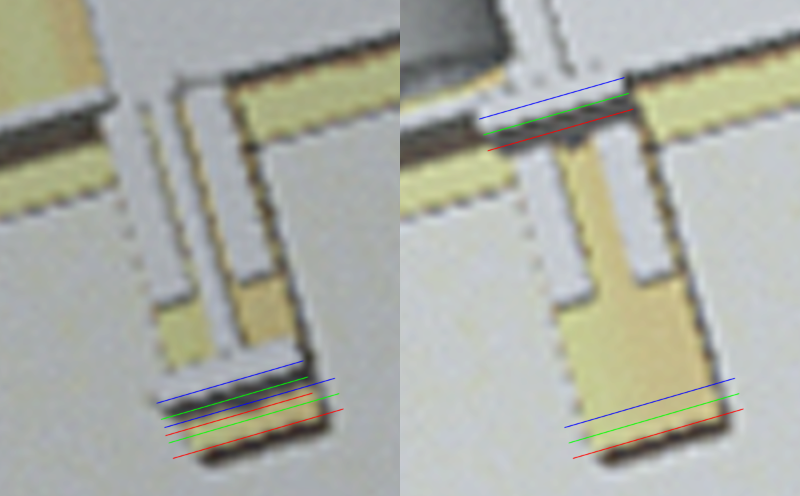

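```bash
python3 -c "
from h import *
here();print(sign_off())"
```

```text
t 13.85 tcp_rest mm [-183.2  262.9  234.9] F_rest [-0.3  0.1  0.4] w 0.005 q [ 0.51  0.19 -0.34  1.98  0.07  0.99  0.43]
the job is handed in; nothing more can be done
None
```

I pushed the grey conduit up the gutter with the closed fingertips, over the crest and into the pocket. I then pushed the gate shut behind it by its tab, moved the arm clear and handed the job in at 13.9 s. No verdict was reported.

- **Conduit:** it met the end stop firmly, with about 11 N at the fingertips and no further movement. After the gate was shut, it showed within 1–2 pixels of the seat position in both the overhead and scene views.
- **Gate:** it stopped hard. In the overhead picture the tab face is about 74–75 mm from its open position, which matches full travel.
- **Bystanders:** none appear to have moved. I checked this by eye in the pictures and did not measure it.
- **One force peak:** at the gate's stop I overshot slightly. The wrist briefly read about 31 N along the push and 28 N upward, and I did not find out what caused the upward part. That is about 41 N combined, well below the 120 N wrist limit. The 40 N limit covers only the arm and the gripper's body, and I believe the contact was at the fingertips. I could not confirm that from the readings.

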